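# Snap the clip cover onto the filter holder and keep it pressed

## Robot

A 7-joint arm with a two-finger parallel gripper is mounted at the origin on the work surface. World frame = base frame: x ahead of the robot, y to its left, z up, the work surface at z = 0. Lengths are in mm, angles in rad, forces in N, time in s.
With the tool pointing down it reaches from about 400 to 875 mm from the base axis. Payload 19.3 kg.
Tool frame: the origin (TCP) lies at the very end of the fingers, on their centre line; the grasp point (between the pads) lies 19 mm behind it (grip_point_offset is the z of the grasp point in the tool frame, in mm); z points along the fingers, x is the direction in which the jaws open and shut, and the axes are right-handed (so a half turn about z gives the same grasp; the last joint's range is limited). The gripper opens to 85 mm and grips with 20 to 120 N. Pads are 22 mm wide; open, the fingers measure 114 mm over their backs; the gripper's body (76 mm by 85 mm) begins 54 mm behind the grasp point. The pads swing forward as they close: fully open they stand 13 mm farther back than shut.
Start: joints at [-1.23, 0.521, -0.036, 1.599, 0.021, 1.021, -0.113], TCP at [249.606, 572.985, 231.291] pointing down, gripper open.
Joint ranges: [-2.91, 2.91], [-0.3, 2.13], [-1.5, 1.42], [0.17, 2.43], [-1.26, 4.41], [0.16, 1.93], [-2.52, 2.52]. Speed limits (rad/s): [1.89, 1.89, 2.39, 2.39, 3.01, 3.01, 3.01].

## Interface

Orientations are given as a 3x3 rotation matrix whose columns are the frame's x, y, z axes.
In Python, from workcell import movep, movel, goto_joints, open_gripper, clamp, wait, inverse_kinematics, read_state, camera, PlanningError, finish_job, grip_point_offset gives the robot as it stands. Calls block until the motion is done:
- movep(position, orientation): joint-space move of the TCP to a pose.
- movel(position, frame=None, max_speed=150, guard=None): straight line of the TCP; frame=None keeps the orientation; max_speed is the mean speed in mm/s. With guard (N) it stops when the force on the tool has changed by that much, and returns True; else False.
- goto_joints(angles): joint-space move.
- open_gripper() and clamp(): open the fingers fully, or close them until they stop; the grip force is fixed at half the most.
- wait(seconds).
- inverse_kinematics(position, orientation): joint angles nearest the present ones, or None.
- read_state(): the state.
- camera(name): name is "side" or "top" or "wrist"; returns a dict with "image" (384x512x3 uint8, blue, green, red), "range_z" (384x512 float32, mm along the optical axis (not along the pixel's ray), 0 where there is no reading), "fx", "fy", "cx", "cy" (pixels), "cam_to_world" (4x4, takes a point from camera to world coordinates). Camera axes: x right, y up, looking along -z (the intrinsics and any distortion apply to the point x, -y, -z); pixel columns grow to the right and rows downward; lengths in mm; the calibration is good to about 2 mm. A picture is of the moment at which its call begins.
A pose or a line that the arm cannot do raises PlanningError and nothing moves.
- finish_job(): hands the job in, once; it reports no verdict.
The state is a dict: "time": time; "qpos": joint angles; "qvel": joint speeds; "joint_efforts": joint torques, N m; "eef_pos": TCP position; "tool_rot": TCP orientation; "ft_force": force on the tool from outside, world axes, zero at the start; "torque": the same for the moment, N m; "finger_gap": finger opening in mm.
Only numpy, scipy, OpenCV 4.12 (cv2) and the standard library are available. Lean on these libraries where they do the work, as an engineer would, in place of code of your own. Each camera call takes 0.05 s, during which the arm holds its last target.

## Task

Draw the white clip cover out of its slide-in dock along the slot and press it down onto the seat of the filter holder until both spring catches snap over its plate and the resistance suddenly drops. Keep pressing it fully home, squeezing the rubber seal right down onto the hard seat, and finish the program like that, with the gripper still on the cover and still pressing. Leave the other labware where it stands.

Things in the scene. Friction and masses are not known exactly. Their poses are not given: they have to be found in the camera images.
- cover_grip (a point): Clip cover, white plastic, loose, 0.08 to 0.17 kg: plate 80 (x) x 60 (y) x 8 mm, the last 7 mm at each x end only a 3 mm tongue; on its middle an upright rib 44 mm long (x), 14 mm thick (y), 46 mm tall, gripped across its 14 mm. This point is on the centre line, 36 mm above the plate's underside, 18 mm below the rib's top. z up. Fits either way round.
- cover_base (a point): Centre of the underside of the clip cover's plate; axes as cover_grip.
- dock: Fixed dark steel dock (T-slot) in which the cover lies at the start, its x along the dock's x; 94 (x) x 86 (y) x 21 mm; origin under its centre, floor 6 mm thick, turned up to 0.3 rad. Two lips (4 mm thick, tops 21 mm above the bench) overhang the plate's long edges with 3 mm of play above and beside it; the rib stands up in the 46 mm gap between them.
- dock_mouth (a point): Middle of the dock's open end, at its -x end (towards the robot), on its floor 6 mm above the bench; axes as the dock. The +x end is closed: the cover comes out only by sliding along the dock's -x, by about 90 mm, and can be lifted after that.
- holder: Fixed filter holder, grey plastic, 130 (x) x 92 (y) mm; origin under its centre, z up, turned up to 0.3 rad, on the other side of the bench from the dock. The cover's 80 mm side goes along its x. Corner posts (tops 34 mm above the bench) and side walls (32 mm) leave 2.5 mm of play around the cover's plate. Steel spring catches, 40 mm high, stand at both x ends.
- seat (a point): Centre of the holder's hard seat, 20 mm above the bench; axes as the holder. With the cover fully home cover_base is at this point.
- seal (a joint): Sprung rubber seal pad, 60 x 42 mm, in the middle of the seat: 0 at rest (top 4 mm above the hard seat), grows as it is pressed down, about 0.004 m with the cover home on the hard seat. Its spring gives 2 N at first, about 10 N at the hard seat. If not pressed, the cover under the catches rises 3 to 4 mm off the hard seat.
- catch_a (a joint): Spring catch with sloping lead-in at the holder's +x end; 0: sprung in, 3 mm over the plate's end tongue; positive: pushed outward (0.003 m lets the plate pass). Passing both takes 7 to 16 N, most with the plate's underside 5 to 8 mm above the seat; then they spring back to 0 and the force drops to nothing.
- catch_b (a joint): The same at the holder's -x end.
- petri: Bystander: closed clear dish, 90 mm across, 16 mm high; origin under its centre.
- beaker: Bystander: glass beaker, 64 mm across, 85 mm high; origin under its centre.
- weight: Bystander: steel cylinder weight, 28 mm across, 30 mm high; origin under its centre.
- reagent: Bystander: amber bottle, 64 mm across, 130 mm high; origin under its centre.
- jar: Bystander: white jar, 70 mm across, 90 mm high; origin under its centre.
- flask: Bystander: glass flask with long neck, 88 mm across, 174 mm high; origin under its centre.
- spatula: Bystander: steel spatula, 180 mm long, lying flat on the bench.

How it is judged:
By the outcome, as a careful person would: the job done as asked, in the order asked, and still so for the second after the job is handed in, while the arm keeps its last pose, push and grip.
It also fails if it takes over 48 s, if anything falls off the work surface, if the arm or the gripper's body presses on something with over 40 N, if the wrist force passes 120 N, or if a joint passes its speed limit or range.

## Working session

There is one attempt and no reset: what is moved stays moved. The work goes in short steps, each a Python script; the robot and the scene stay as the last script left them, time stands still between calls to the robot, and variables do not carry over. Pictures are saved under pics/ and viewed, and the job is handed in when it is done.

```bash
ls; mkdir -p pics; cat > h.py <<'E'
import numpy as np, cv2
from workcell import *
def snap(n,f):
    c=camera(n); cv2.imwrite('pics/'+f+'.png',c['image']); np.savez('pics/'+f+'.npz',**c); return c
def cloud(c):
    z=c['range_z']; v,u=np.mgrid[0:384,0:512]
    P=np.stack([(u-c['cx'])/c['fx']*z,-(v-c['cy'])/c['fy']*z,-z,np.ones_like(z)],-1)
    return (P@np.array(c['cam_to_world']).T)[...,:3]
E
python3 - <<'E'
from h import *
s=read_state(); print(s['time'],s['eef_pos'],s['tool_rot'],s['ft_force'],grip_point_offset)
for n in ('top','side'):
    c=snap(n,n+'0'); print({k:c[k] for k in c if k not in('image','range_z')})
E
```

```text
pics
0.0 [249.49657285 572.69257758 230.72084991] [[ 3.99366187e-01  9.16791428e-01 -3.54806446e-04]
 [ 9.16790820e-01 -3.99366332e-01 -1.06099025e-03]
 [-1.11440452e-03  9.84403398e-05 -9.99999374e-01]] [-0.21402129  0.34701627  0.01046722] -18.700000000000003
{'fx': 462.73662822216835, 'fy': 462.73662822216835, 'cx': 261.1892287850251, 'cy': 195.3634867019601, 'cam_to_world': array([[-2.35444445e-02,  9.87683011e-01, -1.54686550e-01,
         4.13353143e+02],
       [-9.99635326e-01, -2.53055737e-02, -9.42568561e-03,
        -6.41607470e+00],
       [-1.32240214e-02,  1.54408217e-01,  9.87918634e-01,
         1.26681232e+03],
       [ 0.00000000e+00,  0.00000000e+00,  0.00000000e+00,
         1.00000000e+00]])}
{'fx': 431.3990403660373, 'fy': 431.3990403660373, 'cx': 254.60840422651228, 'cy': 189.38517953496782, 'cam_to_world': array([[ 9.87076444e-01,  8.32426507e-02, -1.36933393e-01,
         4.50060187e+02],
       [-1.58800175e-01,  6.22789257e-01, -7.66104461e-01,
        -8.65201173e+02],
       [ 2.15080799e-02,  7.77948714e-01,  6.27959553e-01,
         7.93132594e+02],
       [ 0.00000000e+00,  0.00000000e+00,  0.00000000e+00,
         1.00000000e+00]])}
```

View pics/top0.png

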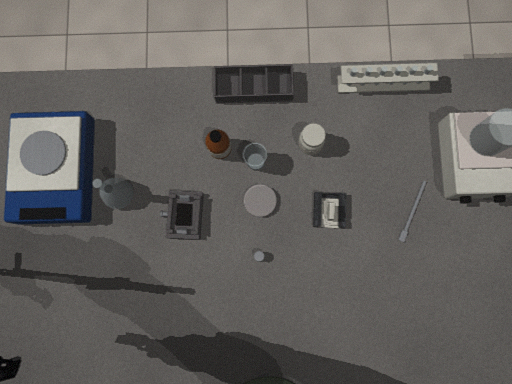

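View pics/side0.png

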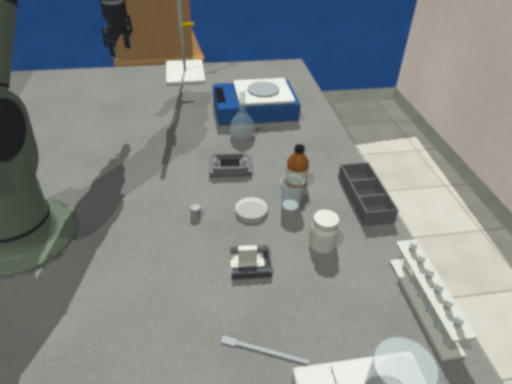

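```bash
python3 - <<'E'
import cv2,numpy as np
a=cv2.imread('pics/top0.png')
d=cv2.resize(a[180:240,300:360],None,fx=8,fy=8,interpolation=cv2.INTER_CUBIC)
h=cv2.resize(a[180:250,150:220],None,fx=7,fy=7,interpolation=cv2.INTER_CUBIC)[:480]
h=cv2.resize(a[183:243,155:215],None,fx=8,fy=8,interpolation=cv2.INTER_CUBIC)
o=np.hstack([d,h])[:, :960]; o=cv2.resize(o,(800,400)); o=cv2.convertScaleAbs(o,alpha=1.6); cv2.imwrite('pics/c0.png',o)
E
python3 - <<'E'
import sys; sys.path.insert(0,'.')
from h import *
c=np.load('pics/top0.npz'); P=cloud(c)
for (u0,u1,v0,v1) in [(308,352,185,233),(158,208,185,245)]:
    print('z'); Z=P[v0:v1:2,u0:u1:2,2]
    for r in Z: print(' '.join('%3d'%x for x in r))
E
```

```text
z
 -2  -4   0  -1   1   2   1  -1   0   1   0   6   2  -1  -2  -2  -2   5  -3   0   2   7
  3   3   0   0  -3   0   2   0   3   2   2  -1   4   1   0   0  -1   0  -1  -5   1  -1
  0   0  -1   0   0   2   0   4   3  -3  -1  -2  -1  -4  -3   0  -1   4   3  -2  -1   3
 -3   0   1  -3  -3 1266   2   0   1  -1  -3   0   0   0  -1  -3   2  -1   2  -1  -1   4
  0   1   2   7  18  16  25  18  14  12  17  18  14  19  15  18  25  18  23  20   0  -5
  0   0  -1   9  20  17  18   6   5   8   9   7   7   3   5   6  25  22  23  30  -3  -1
  0  -4   0   8  22  20  22   6   2   8   4   3   6   7   5   6  19  18  22  22   6   0
  1  -1   1  12  16  23  17  12   6   8  13   9   8   6   4 1266  20  21  21  18   0  -3
 -1   0   0  13  24  25  16  13  18  10  15  11  11 1266  13   9  19  19  22  18  -1   4
 -2   0   0  16  21  18  19  13  16  15  14  61  58  60  12  21  20  24  18  18   1   1
 -1   1   3  12  22  23  22  14  11  16  27  60  62  59  13  16  20  19  21  19   5  -3
 -1   0  -4  17  18  18  20  13  14  15  32  56  57  62  15  10  24  20  18   0  -7   1
 -4  -1  -2  21  23  18  18  16  14  16
[... 3321 characters left out ...]

  0  -2  -2   2  32  31  32  34  22  18  33  38  38  36  40  20  23  31  31  37  25  11   2  -3  -2
  1   4   3  -1  19  17  20  23  20  16  24  30  32  28  26  18  15  35  28  34  24  10   0   2   1
 -1   0   1   0  18  20  22  17  19  15  20  22  18  25  20  20  20  18  18  19  17  11  -3   5  -3
  0   4   6   1  17  23  15  16  20  21  19  21  20  19  17  17  17  20  19  21  21   3  -3   0   2
 -2  -2   0   4   0   2   4   0  -1   9  -3   2   1  -2   2  -3  10  12  15  16  19   0  -1   0   2
 -1  -2   0   0   2  -5   2  -2   4   1   0  -5   0   4   1   1   0  -3   0   3   0  -1   0   1   0
  2   0   0  -2   3   0   2  -1  -2   4   1  -1   0  -1  -1   0   1   0   1   2   0   0   3  -1   0
```

View pics/c0.png

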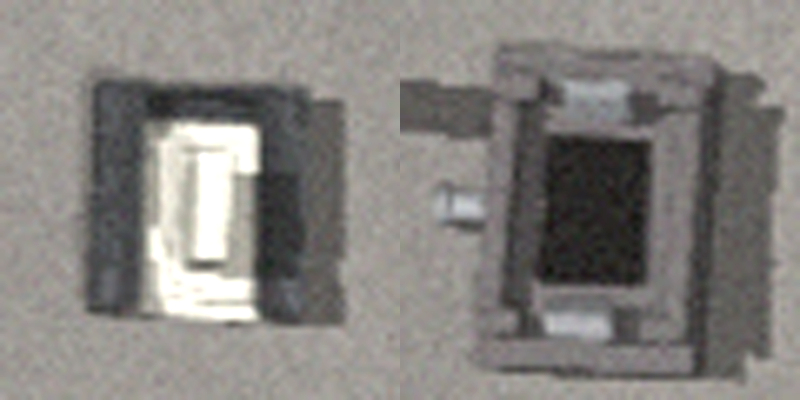

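```bash
python3 - <<'E'
from h import *
c=np.load('pics/top0.npz'); P=cloud(c)
for nm,(u0,u1,v0,v1),(a,b) in [('dock lips',(308,352,185,233),(15,27)),('rib',(308,352,185,233),(50,70)),('holder',(160,206,185,245),(13,45))]:
    Q=P[v0:v1,u0:u1].reshape(-1,3); Q=Q[(Q[:,2]>a)&(Q[:,2]<b)]
    print(nm,len(Q),cv2.minAreaRect(Q[:,:2].astype(np.float32)),np.median(Q[:,2]))
s=read_state()
for p in [(430,-155,300),(440,165,300)]:
    R=np.array([[0,1,0],[1,0,0],[0,0,-1.]])
    print(inverse_kinematics(np.array(p),R))
c=snap('wrist','w0'); T=c['cam_to_world'];s=read_state(); M=np.eye(4);M[:3,:3]=s['tool_rot'];M[:3,3]=s['eef_pos']; print(np.linalg.inv(M)@T,c['fx'])
E
```

```text
dock lips 676 ((565.306396484375, -179.93643188476562), (86.74112701416016, 93.91008758544922), 86.46833801269531) 20.154673109011014
rib 98 ((556.6710815429688, -178.60470581054688), (13.624262809753418, 41.855255126953125), 85.99000549316406) 60.21499002520318
holder 1635 ((562.623046875, 226.20318603515625), (113.02635955810547, 129.73098754882812), 85.27486419677734) 22.866242428285886
[-0.36673976  0.20435378  0.69107246  1.95663787 -0.15129834  1.03167089
  1.96293633]
[-0.55319006  0.19466535  0.08004949  1.90694776 -0.01793006  1.04065749
  1.1052172 ]
[[ 9.99999214e-01  2.32388931e-04  1.23198769e-03  1.17430743e-01]
 [ 5.75836246e-04 -9.58022396e-01 -2.86692793e-01 -7.42273874e+01]
 [ 1.11364757e-03  2.86693277e-01 -9.58021777e-01 -1.41529237e+02]
 [ 0.00000000e+00  0.00000000e+00  0.00000000e+00  1.00000000e+00]] 275.545747685312
```

View pics/w0.png

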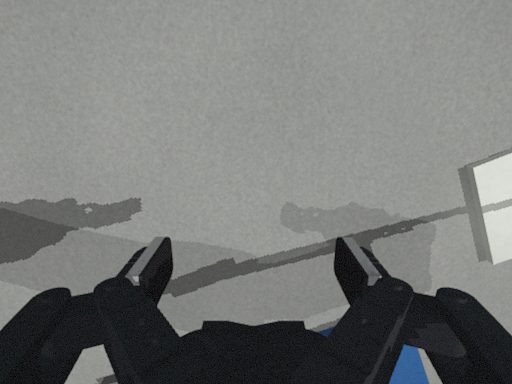

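```bash
cat >> h.py <<'E'
def R(yaw):
    c,s=np.cos(yaw),np.sin(yaw)
    return np.array([[-s,c,0],[c,s,0],[0,0,-1.]])  # tool x = obj y, tool y = obj x
def st():
    s=read_state(); print('t %.2f'%s['time'],np.round(s['eef_pos'],1),np.round(s['ft_force'],1),'gap %.1f'%s['finger_gap'],np.round(s['qpos'],2)); return s
E
python3 - <<'E'
from h import *
movep([420,300,320],R(-.07)); st()
movep([585,226,200],R(-.07)); st(); wait(.3)
snap('wrist','w1'); st()
E
```

```text
t 1.42 [419.6 300.9 319.8] [-0.2  0.4  0. ] gap 85.4 [-0.71  0.26 -0.04  1.77  0.01  1.12  0.75]
t 2.29 [584.3 227.6 200.7] [-0.  -0.1 -0.1] gap 85.4 [-0.49  0.56  0.04  1.63 -0.03  0.96  1.06]
t 2.64 [584.8 226.5 200.6] [-0.5 -0.2  0.1] gap 85.5 [-0.49  0.56  0.04  1.63 -0.03  0.96  1.06]
```

View pics/w1.png

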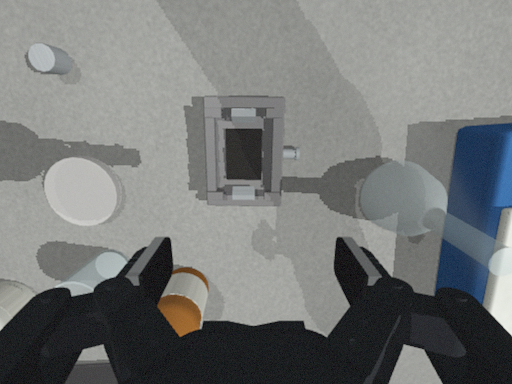

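```bash
python3 - <<'E'
from h import *
movel([595,226,110],R(-.07),max_speed=200); wait(.3)
c=snap('wrist','w2'); st()
a=c['image']; cv2.imwrite('pics/w2c.png',cv2.resize(a[0:300,100:400],None,fx=2,fy=2,interpolation=cv2.INTER_CUBIC)[:600])
E
```

```text
t 3.59 [595.2 226.2 110.7] [-0.  -0.4  0.5] gap 85.1 [-0.48  0.68  0.03  1.67 -0.03  0.79  1.07]
```

View pics/w2c.png

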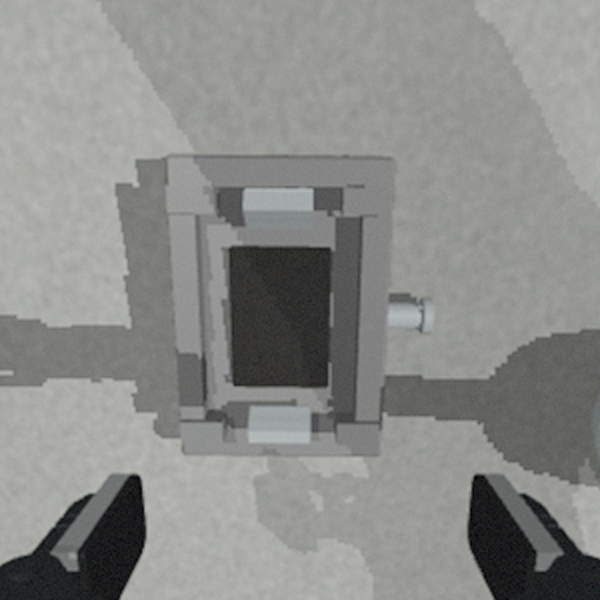

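```bash
cat >> h.py <<'E'
def ray(c,uv,z):
    uv=np.atleast_2d(uv).astype(float); T=np.array(c['cam_to_world'])
    d=np.stack([(uv[:,0]-c['cx'])/c['fx'],-(uv[:,1]-c['cy'])/c['fy'],-np.ones(len(uv))],1)@T[:3,:3].T
    return T[:3,3]+d*((z-T[2,3])/d[:,2])[:,None]
E
cat > m.py <<'E'
from h import *
c=np.load('pics/w2.npz')
g=cv2.cvtColor(c['image'],cv2.COLOR_BGR2GRAY)
m=(g<55).astype(np.uint8); m[200:]=0;m[:100]=0
n,l,s,ce=cv2.connectedComponentsWithStats(m); i=1+np.argmax(s[1:,4]); print(s[i])
cn,_=cv2.findContours((l==i).astype(np.uint8),cv2.RETR_EXTERNAL,cv2.CHAIN_APPROX_NONE)
W=ray(c,cn[0].reshape(-1,2),24)[:,:2].astype(np.float32); print('seal',cv2.minAreaRect(W))
f=lambda l:[(100+a/2-.25,b/2-.25) for a,b in l]
p=ray(c,f([(230,247),(330,247),(328,387),(232,387)]),24); print(p.round(1),p.mean(0))
# walls/posts outer corners z34, catches z40
p=ray(c,f([(167,156),(393,157),(380,453),(183,453)]),34)
print('post',p.round(1),p.mean(0),np.arctan2(*(p[0]-p[3])[[1,0]]),np.arctan2(*(p[1]-p[2])[[1,0]]))
print([np.linalg.norm(p[i]-p[(i+1)%4]).round(1) for i in range(4)])
p=ray(c,f([(278,188),(280,443)]),40);print('catch',p.round(1),p.mean(0))
P=cloud(c);
for v in range(70,235,3): print(' '.join('%3d'%x for x in P[v,175:305:4,2]))
E
python3 m.py
```

```text
[ 215  124   50   69 2916]
seal ((562.0787353515625, 217.632080078125), (41.08782958984375, 57.4814453125), 85.96125030517578)
[[531.4 200.1  24. ]
 [534.3 240.4  24. ]
 [593.3 236.1  24. ]
 [590.4 194.5  24. ]] [562.36121848 217.75993159  24.        ]
post [[496.9 181.9  34. ]
 [503.1 265.1  34. ]
 [621.5 256.5  34. ]
 [615.5 171.8  34. ]] [559.2437491  218.81613988  34.        ] 3.056209078942114 3.0690349555400767
[np.float64(83.4), np.float64(118.7), np.float64(84.9), np.float64(119.1)]
catch [[511.1 222.1  40. ]
 [611.3 214.4  40. ]] [561.21776587 218.23549201  40.        ]
  0  -1  -1  -1   0   0   0  -1  -1   0  -2  -2  -2   0  -1  -2   0  -1   0   0  -2   0  -1   0  -1   0  -1  -1   0   0  -1   0  -1
  0  -1  -1  -1  -1   0   0  -1   0   0  -1  -1   0  -1   0  -1   0   0   0   0  -1  -1  -1  -1  -2   0  -1  -2  -1   0  -1  -2   0
  0   0  -1  -1  -2   0   0   0  -1  -1   0   0  -1   0   0  -1  -1  -1  -1   0  -1   0   0  -1   0   0  -1  -1  -2  -1   0   0   0
 -1  -1  18  19  18  19  18  18  19  19  18  19  18  18  18  19  17  18  19  17  18  18  20  18  19  19  18 252  18  1
[... 6045 characters left out ...]
  26  33  32  33  33  33   0  -1  -1  -2
 -1  -2  -1   0  31  32  33  32  33  19  17  18  19  34  34  36  34  34  34  34  19  19  18  19  32  32  32  32  32   0  -1  -1   0
  0   0  -1  -1  19  18  20  19  18  18  18  18  19  18  18  19  18  20  18  18  20  18  18  19  18  18  18  18  19  -1 252   0  -1
 -1  -2   0   0  18  18  19  17  19  19  18  19  19  19  18  17  18  18  19  19  18  19  19  18  19  19  18  19  19   0  -1   0   0
 -1  -2   0   0  -1   0   0   0  -2  -1  -1  -2  -1  -1   0   0   0  -2   0  -2  -1  -1   0  -2  -1  -1   0  -2   0  -1  -1  -1  -2
 -1  -1  -1   0  -1  -1  -1  -1  -1  -1  -1  -1  -1   0   0  -1  -1  -1  -1   0  -1  -1   0  -1   0  -1  -1  -1   0   0  -1  -1   0
```

```bash
cat > m2.py <<'E'
from h import *
c=np.load('pics/w2.npz'); P=cloud(c)
def rect(v0,v1,u0,u1,a,b,zp,nm,hole=False):
    z=P[v0:v1,u0:u1,2]; m=((z>a)&(z<b)).astype(np.uint8)
    m=cv2.medianBlur(m,3)
    cn,_=cv2.findContours(m,cv2.RETR_EXTERNAL,cv2.CHAIN_APPROX_NONE)
    k=max(cn,key=cv2.contourArea).reshape(-1,2)+[u0,v0]
    print(nm,cv2.minAreaRect(ray(c,k,zp)[:,:2].astype(np.float32)))
rect(60,240,170,290,15.5,60,20,'outer~')
rect(100,205,200,280,20.6,25,24,'seal')
rect(90,116,215,265,25,45,36,'catchB')
rect(198,228,215,265,25,45,36,'catchA')
# line fit: row profile across walls for inner faces
E
python3 m2.py
```

```text
outer~ ((561.5965576171875, 216.69735717773438), (90.45977783203125, 128.02590942382812), 85.95872497558594)
seal ((561.6599731445312, 217.28172302246094), (41.76721954345703, 58.26753616333008), 85.96117401123047)
catchB ((517.8585205078125, 220.74078369140625), (25.564546585083008, 13.594428062438965), 85.9603271484375)
catchA ((603.7203369140625, 213.7166290283203), (26.14870834350586, 16.151704788208008), 85.96727752685547)
```

```bash
python3 - <<'E'
from h import *
movel([595,226,200],R(-.07),max_speed=250)
movep([595,-172,200],R(-.06)); 
movel([595,-172,125],R(-.06),max_speed=200); wait(.3)
c=snap('wrist','w3'); st()
a=c['image']; cv2.imwrite('pics/w3c.png',cv2.resize(a[0:300,100:400],None,fx=2,fy=2,interpolation=cv2.INTER_CUBIC)[:600])
E
```

```text
t 6.45 [ 595.3 -172.1  125.7] [-0.   1.5 -0.3] gap 85.7 [ 0.14  0.64  0.07  1.71 -0.06  0.8   1.75]
```

View pics/w3c.png

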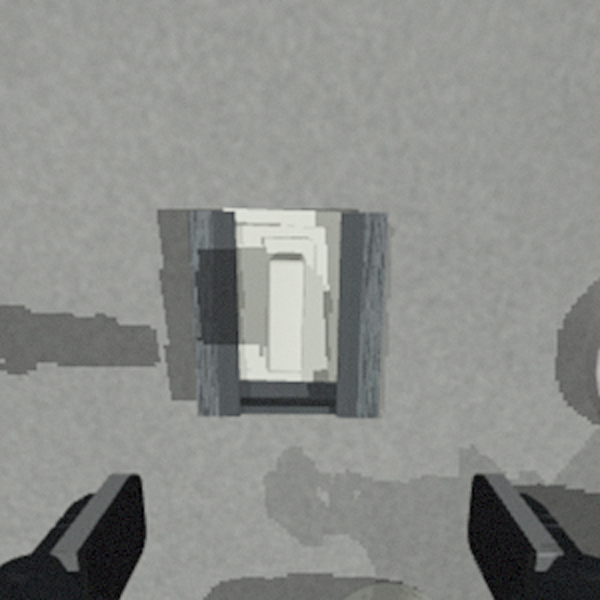

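```bash
cat > m3.py <<'E'
from h import *
import sys
c=np.load(sys.argv[1]); P=cloud(c)
def rect(v0,v1,u0,u1,a,b,zp,nm):
    z=P[v0:v1,u0:u1,2]; m=cv2.medianBlur(((z>a)&(z<b)).astype(np.uint8),3)
    cn,_=cv2.findContours(m,cv2.RETR_EXTERNAL,cv2.CHAIN_APPROX_NONE)
    k=max(cn,key=cv2.contourArea).reshape(-1,2)+[u0,v0]
    print(nm,cv2.minAreaRect(ray(c,k,zp)[:,:2].astype(np.float32)),np.median(z[m>0]))
rect(95,215,190,300,15.5,70,21,'dock (upper biased)')
rect(95,215,190,216,17,25,21,'lipR');rect(95,215,272,300,17,25,21,'lipL')
rect(110,200,220,270,54,64,60,'rib')
f=lambda l:[(100+a/2-.25,b/2-.25) for a,b in l]
p=ray(c,f([(193,210),(386,212),(379,416),(199,416)]),21); print(p.round(1),p.mean(0).round(1),np.arctan2(*(p[3]-p[0])[[1,0]]),np.arctan2(*(p[2]-p[1])[[1,0]]))
p=ray(c,f([(270,260),(304,260),(304,371),(269,371)]),60); print(p.round(1),p.mean(0).round(1))
E
python3 m3.py pics/w3.npz
```

```text
dock (upper biased) ((565.6943969726562, -179.02145385742188), (85.60865020751953, 93.1305160522461), 85.93362426757812) 19.967326693369216
lipR ((563.2457275390625, -212.3059539794922), (18.854360580444336, 92.96482849121094), 85.93710327148438) 19.90564109144107
lipL ((568.251953125, -144.1820526123047), (17.454042434692383, 93.24513244628906), 87.66867065429688) 19.848146661820408
rib ((557.5596313476562, -177.95388793945312), (13.390729904174805, 43.10050964355469), 85.33565521240234) 58.75283258324279
[[ 516.4 -215.6   21. ]
 [ 522.2 -133.3   21. ]
 [ 614.9 -138.4   21. ]
 [ 609.8 -224.    21. ]] [ 565.8 -177.8   21. ] -0.0892966402649807 -0.054898740634336717
[[ 536.4 -181.6   60. ]
 [ 537.2 -169.1   60. ]
 [ 579.6 -171.8   60. ]
 [ 578.8 -185.4   60. ]] [ 558. -177.   60.]
```

```bash
python3 - <<'E'
from h import *
y=-.071; Rr=R(y)
movel([557.8,-178.1,80],Rr,max_speed=150)
hit=movel([557.8,-178.1,24.5],Rr,max_speed=80,guard=8); print(hit); wait(.2); st()
if not hit:
    clamp(); wait(.2); st()
    c=snap('wrist','w4'); snap('side','s4')
E
```

```text
False
t 8.03 [ 558.1 -178.2   25. ] [-0.1 -0.1 -0.3] gap 85.0 [ 0.17  0.75  0.05  1.84 -0.07  0.56  1.77]
t 8.88 [ 557.9 -178.1   24.6] [0.8 0.1 4.1] gap 13.2 [ 0.17  0.75  0.05  1.84 -0.07  0.56  1.77]
```

View pics/w4.png

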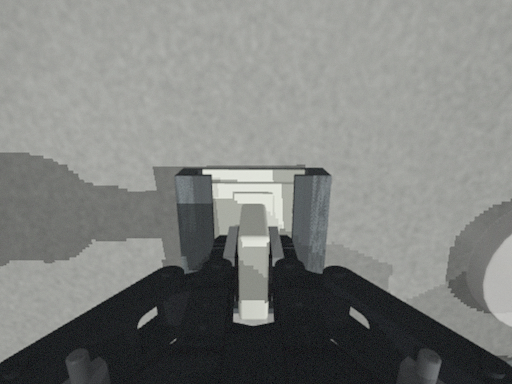

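```bash
python3 - <<'E'
from h import *
y=-.071; Rr=R(y); d=np.array([-np.cos(y),-np.sin(y),0])
p=np.array([557.8,-178.1,26.0])
movel(p,Rr,max_speed=30); wait(.1); st()
for k in (8,50,92):
    h=movel(p+d*k,Rr,max_speed=60,guard=12); s=st()
    if h: print('HIT',k); break
else:
    wait(.1); snap('wrist','w5'); snap('side','s5')
E
```

```text
t 9.33 [ 557.7 -178.1   25.9] [-0.4 -0.1 -1.2] gap 13.6 [ 0.17  0.75  0.05  1.84 -0.07  0.56  1.77]
t 9.62 [ 549.3 -177.6   26. ] [ 0.4 -0.  -0.9] gap 13.1 [ 0.17  0.74  0.05  1.86 -0.07  0.55  1.77]
t 10.47 [ 508.3 -174.6   26.1] [ 0.3 -0.5 -1.1] gap 13.6 [ 0.19  0.7   0.05  1.97 -0.06  0.48  1.78]
t 11.32 [ 466.4 -171.6   26.1] [ 0.5 -0.7 -0.9] gap 13.2 [ 0.2   0.66  0.04  2.07 -0.06  0.41  1.79]
```

```bash
python3 -c "
import cv2,numpy as np
a=cv2.imread('pics/w5.png');b=cv2.imread('pics/s5.png')[180:330,180:330]
cv2.imwrite('pics/c5.png',np.hstack([cv2.resize(a,(467,350)),cv2.resize(b,(350,350))])[:, :800])"
```

```text
(no output)
```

View pics/c5.png

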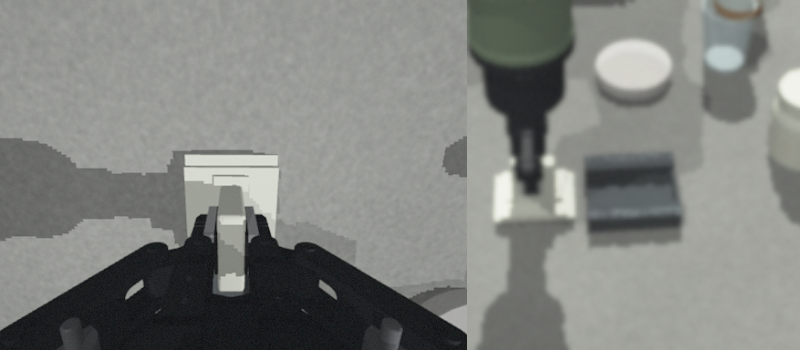

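```bash
python3 - <<'E'
from h import *
c=np.load('pics/w5.npz'); P=cloud(c); a=c['image']
cv2.imwrite('pics/w5c.png',cv2.resize(a[150:290,180:330],None,fx=4,fy=4,interpolation=cv2.INTER_CUBIC))
for v in range(160,232,2): print(v,' '.join('%3d'%x for x in P[v,190:320:4,2]))
E
```

```text
160   0   0  -1   0   0   0   0   0   0   0  -2  -1   0  -1   0  -1  -1   0   0  -2  -1   0   0  -1  -1  -1  -1  -1  -1  -1   0  -1  -1
162  -1  -1  -1   0   0  -2  -1  -1  -1  -1   0  -1   0  -1  -1   0   0   0  -2  -1   0  -1   0   0  -1  -2   0  -1   0  -1   0  -1  -1
164   0   0  -1  -1   0  -1  -1  -1  -2  -2  -1   0  -1  -1  -2  -1   0  -1   0  -1   0  -1   0  -2  -1  -1  -1   0  -1  -1   0   0  -1
166  -1  -1   0  -1   0   0  -1  -2  -1  -1  -2   0  -1  -1   0  -1  -2   0  -1  -1  -1   0   0   0  -1   0  -1  -1  -1   0   0  -1  -1
168  -2  -1   0  -1   6   5  -1   0  -1  -1   0  -1   0   0   0  -1   0   0  -1   0  -1   0   0  -1  -1  -2  -1   0  -1  -1  -1  -1   0
170  -1  -1   0   9   7   9   8   9   8   9   8   8  10   9   9   9   9   9   8   9   9   9   9   8   8  10   9   8   9  -1   0   0   0
172   0  -1  -2   8   9   9   9   8   9   9   9   8   9  10   8   9  10   8   8   8  10   9   8   9   8   9   8   9  10   0  -1   0   0
174   0  -1  -1   9  10   9   9   8   9  10   9   9   9   9   8   8   9   8   9   9   8   9   8   9   9   9  10   9  10  -2  -1  -1  -1
176  -1  -1 
[... 3095 characters left out ...]
  14  -1  -1   0  -1
222   0   0  -2  -1  13  13  13  14  13  15  14  16  17  44  46  45  44  44  43  43  17  14  14  13  14  14  14  14  14  -2  -1  -2  -1
224   0  -1  -1  -1  14  14  15  13  14  14  13  17  16  47  47  47  47  47  48  45  18  14  14  14  13  13  14  14  13  -1  -1  -1  -1
226  -1  -1   0  -1  14  14  13  15  14  14  29  30  29  49  49  50  49  49  49  49  30  29  14  13  13  14  13  14  14  -1  -2  -1  -1
228   0  -1   0  -1  13  14  15  13  14  14  33  31  48  52  53  51  52  51  52  51  32  32  14  14  14  15  14  14  13  -1  -1  -1  -2
230   0   0  -1  -1  14  14  15  14  13  14  35  33  50  53  53  54  54  53  54  52  35  35  15  14  14  14  13  15   0   0   0  -1   0
```

View pics/w5c.png

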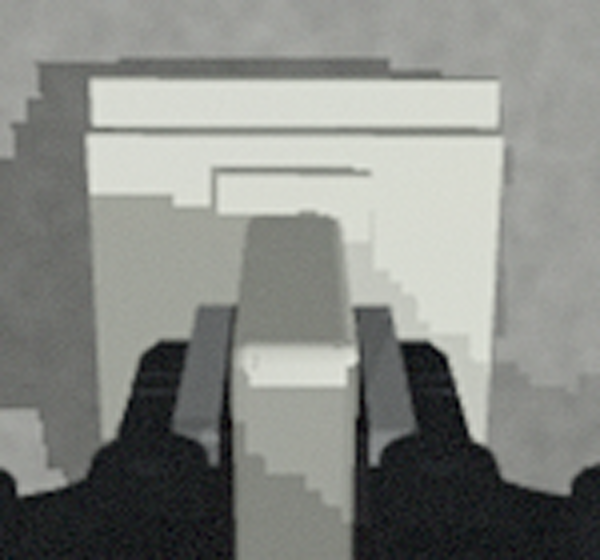

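```bash
python3 - <<'E'
from h import *
c=np.load('pics/w5.npz')
f=lambda l:[(180+a/4-.37,150+b/4-.37) for a,b in l]
s=read_state(); M=np.eye(4);M[:3,:3]=s['tool_rot'];M[:3,3]=s['eef_pos']; Mi=np.linalg.inv(M)
for l,z in [([(89,78),(500,78)],10.2),([(87,134),(504,136)],15),([(98,380),(491,380)],15)]:
    p=ray(c,f(l),z); q=(Mi@np.c_[p,np.ones(len(p))].T).T[:,:3]; print(p.round(1),q.round(1),q.mean(0).round(1))
E
```

```text
[[ 424.7 -198.1   10.2]
 [ 429.  -138.3   10.2]] [[-29.4 -39.6  15.8]
 [ 30.5 -39.6  15.8]] [  0.5 -39.6  15.8]
[[ 431.8 -198.4   15. ]
 [ 436.4 -138.8   15. ]] [[-29.2 -32.5  11. ]
 [ 30.6 -32.1  11. ]] [  0.7 -32.3  11. ]
[[ 470.9 -201.6   15. ]
 [ 475.2 -141.4   15. ]] [[-29.7   6.7  11. ]
 [ 30.7   6.7  11. ]] [ 0.5  6.7 11. ]
```

```bash
python3 - <<'E'
from h import *
Rr=R(-.071); H=np.array([561.3,216.9,0])
movel([466.4,-171.6,140],Rr,max_speed=150)
movel(H+[0,0,140],Rr,max_speed=200)
movel(H+[0,0,72],Rr,max_speed=100); wait(.3); st()
c=snap('wrist','w6'); snap('side','s6'); snap('top','t6')
a=c['image']; b=cv2.imread('pics/s6.png')[120:220,180:280]
cv2.imwrite('pics/w6c.png',np.hstack([cv2.resize(a[130:290,170:340],None,fx=3,fy=3,interpolation=cv2.INTER_CUBIC),cv2.resize(b,(280,480))]))
E
```

```text
t 15.71 [561.5 217.   72.4] [-0.7  0.7 -1.4] gap 13.2 [-0.5   0.69  0.05  1.78 -0.05  0.67  1.07]
```

View pics/w6c.png

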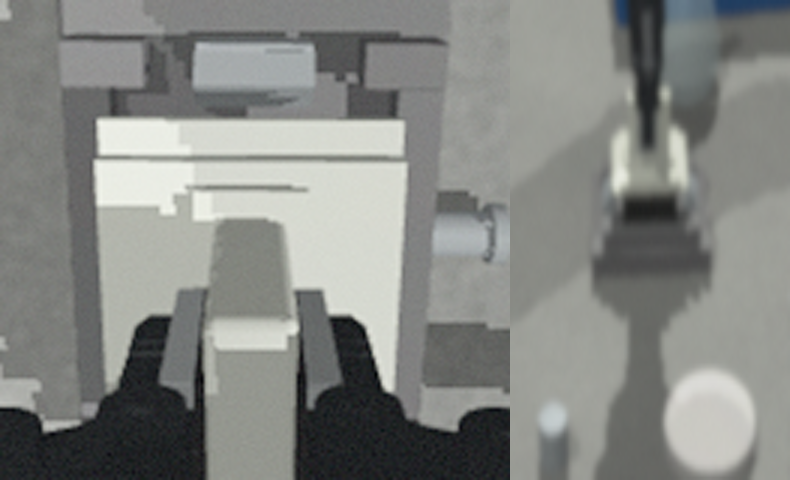

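```bash
python3 - <<'E'
from h import *
c=np.load('pics/w6.npz')
f=lambda l:[(170+a/3-.33,130+b/3-.33) for a,b in l]
s=read_state(); M=np.eye(4);M[:3,:3]=s['tool_rot'];M[:3,3]=s['eef_pos']; Mi=np.linalg.inv(M)
for n,l,z in [('cover tongue',[(96,118),(405,119)],56.3),('catch',[(196,42),(315,42)],40),('posts inner',[(145,87),(363,87)],34),('posts outer',[(61,40),(448,40)],34),('post end',[(65,87),(440,87)],34)]:
    p=ray(c,f(l),z); q=(Mi@np.c_[p,np.ones(len(p))].T).T[:,:3]; print(n,q.round(1).tolist(),q.mean(0).round(1))
E
```

```text
cover tongue [[-29.5, -39.6, 15.8], [30.6, -39.4, 15.8]] [  0.6 -39.5  15.8]
catch [[-10.8, -52.3, 32.1], [14.1, -52.3, 32.1]] [  1.6 -52.3  32.1]
posts inner [[-22.6, -41.7, 38.1], [25.3, -41.7, 38.1]] [  1.3 -41.7  38.1]
posts outer [[-40.4, -52.0, 38.1], [43.3, -52.0, 38.1]] [  1.4 -52.   38.1]
post end [[-40.2, -41.7, 38.1], [42.2, -41.7, 38.1]] [  1.  -41.7  38.1]
```

```bash
python3 - <<'E'
from h import *
Rr=R(-.071); H=np.array([561.6,217.6,0])
movel(H+[0,0,60],Rr,max_speed=80); wait(.2); s=st(); f0=s['ft_force']
h=movel(H+[0,0,49],Rr,max_speed=30,guard=5); s=st(); print(h)
if not h:
  z=48.5
  while z>43.4:
    movel(H+[0,0,z],Rr,max_speed=20); s=read_state(); df=s['ft_force']-f0
    print('%.2f'%s['time'],z,np.round(s['eef_pos'],2),np.round(df,1))
    if abs(df[2])>22 or np.hypot(df[0],df[1])>10: print('stop'); break
    z-=.5
  wait(.1); st()
E
```

```text
t 16.36 [561.7 217.6  60.1] [-0.3  0.3 -0.9] gap 13.1 [-0.5   0.71  0.05  1.78 -0.05  0.65  1.07]
t 16.74 [561.5 217.6  49. ] [0.9 0.6 0.1] gap 13.0 [-0.5   0.73  0.04  1.79 -0.05  0.63  1.07]
True
```

```bash
python3 - <<'E'
from h import *
Rr=R(-.071); H=np.array([561.6,217.6,0]); f0=np.array([-.3,.3,-.9])
wait(.2); st()
z=48.5
while z>43.4:
    movel(H+[0,0,z],Rr,max_speed=20); s=read_state(); df=s['ft_force']-f0
    print('%.2f'%s['time'],z,np.round(s['eef_pos'],2),np.round(df,1))
    if abs(df[2])>22 or np.hypot(df[0],df[1])>10: print('stop'); break
    z-=.5
wait(.1); st()
E
```

```text
t 16.94 [561.3 217.6  49.2] [ 1.2  0.5 -0.7] gap 13.0 [-0.5   0.73  0.04  1.79 -0.05  0.63  1.07]
17.19 48.5 [561.77 217.63  48.69] [ 0.5 -0.2  5. ]
17.44 48.0 [561.89 217.61  48.33] [0.3 0.2 7.7]
17.69 47.5 [561.94 217.69  47.91] [-0.7 -0.6  8.8]
17.94 47.0 [562.   217.68  47.46] [0.7 0.9 9.5]
18.19 46.5 [562.03 217.71  47.01] [ 0.3  0.3 10. ]
18.44 46.0 [562.06 217.74  46.57] [-0.8  0.2 11.9]
18.69 45.5 [562.12 217.79  46.14] [ 0.3 -0.6 11.9]
18.94 45.0 [561.61 217.69  44.99] [1.1 0.2 3.7]
19.19 44.5 [561.62 217.65  44.46] [0.7 1.1 2.4]
19.44 44.0 [561.59 217.61  43.96] [0.8 1.  3.9]
19.69 43.5 [560.81 217.23  42.55] [  1.5  -0.3 -12.1]
t 19.79 [560.9 217.2  42.6] [  0.6   0.5 -16. ] gap 13.1 [-0.5   0.74  0.04  1.79 -0.05  0.62  1.07]
```

```bash
python3 - <<'E'
from h import *
wait(.1); s=st(); print(s['torque'],s['tool_rot'][:,2])
c=snap('wrist','w7'); snap('side','s7')
a=c['image']; b=cv2.imread('pics/s7.png')[120:220,180:280]
cv2.imwrite('pics/w7c.png',np.hstack([cv2.resize(a[130:290,170:340],None,fx=3,fy=3,interpolation=cv2.INTER_CUBIC),cv2.resize(b,(280,480))]))
P=cloud(c)
for v in range(140,230,3): print(v,' '.join('%3d'%x for x in P[v,186:320:4,2]))
E
```

```text
t 19.89 [560.9 217.2  42.7] [  2.    0.1 -20.2] gap 13.1 [-0.5   0.74  0.04  1.79 -0.05  0.62  1.07]
[ 0.09302595 -0.43462082 -0.07648177] [-1.59850919e-03 -8.03920057e-04 -9.99998399e-01]
140  18  18  19  19  18  19  18  17  18  20  20  19  18  18  19  19  18  19  19  18  18  18  19  19  19  19  18  19  19  19  19  17  17  18
143  19  18  19  19  19  18  18  17  20  20  19  19  18  17  19  19  18  19  18  19  19  17  18  18  17  18  18  19  17  18  18  18  18  17
146  18  19  18  19  19  20  18  18  19  18  18  19  20  18  18  19  19  19  19  19  19  18  17  18  19  18  19  20  19  17  18  19  18  19
149  25  26  26  25  25  26  25  18  19  19  19  19  31  30  30  30  30  31  30  31  31  31  31  18  19  19  19  18  22  22  22  21  22  21
152  33  32  32  32  33  32  31  18  18  19  18  34  35  35  34  34  34  34  34  33  35  30  31  19  17  18  18  18  31  32  31  33  33  32
155  34  33  32  33  32  33  31  19  17  18  18  35  34  35  36  35  36  36  36  35  36  35  36  19  18  18  20  19  32  32  33  33  32  33
158  32  32  32  32  33  33  31  18  18  19  19  35  36  36  35  36  37
[... 2588 characters left out ...]

215  30  31  30  32  20  30  31  29  31  32  31  30  34  32  52  52  54  52  53  52  34  34  30  31  31  30  31  30  30  31  26  31  30  31
218  30  31  31  31  21  30  30  30  30  32  30  30  33  32  56  56  56  56  56  57  52  33  31  31  30  30  30  30  30  31  27  30  31  30
221  31  31  30  30  21  30  31  31  31  30  30  30  33  33  59  62  62  59  60  60  57  34  30  30  31  30  31  31  30  31  27  30  31  30
224  31  30  31  31  21  30  31  31 184  30  31  30  33  33  64  64  64  64  64  63  62  32  31  30  31  31  31  30  31  29  28  31  30  31
227  31  30  31  30  22  30  32  30  31  30  30  47  48  62  67  68  67  67  67  67  67  46  47  30  31  31  32  31  31  30  28  30  30  31
```

View pics/w7c.png

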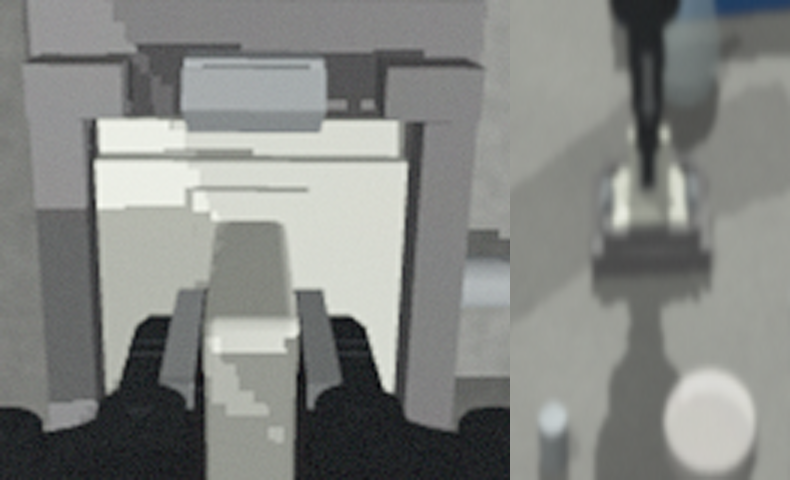

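```bash
python3 - <<'E'
from h import *
Rr=R(-.071); H=np.array([561.4,217.5,0]); f0=np.array([-.3,.3,-.9])
z=42.6
while z>36:
    movel(H+[0,0,z],Rr,max_speed=20); s=read_state(); df=s['ft_force']-f0
    print('%.2f'%s['time'],round(z,2),np.round(s['eef_pos'],2),np.round(df,1))
    if df[2]>20 or np.hypot(df[0],df[1])>12: print('stop'); break
    z-=.4
for i in range(4): wait(.15); st()
E
```

```text
20.24 42.6 [561.32 217.28  42.59] [  1.7  -1.1 -14.7]
20.49 42.2 [561.52 217.35  42.45] [-0.4 -3.8 -7.2]
20.74 41.8 [561.73 217.48  42.15] [-0.2 -2.3 -1.9]
20.99 41.4 [561.76 217.66  41.7 ] [ 0.3 -2.1  1.5]
21.24 41.0 [561.72 217.67  41.21] [ 0.7 -1.5  4.5]
21.49 40.6 [561.7  217.65  40.74] [ 2.  -1.6  5.2]
21.74 40.2 [561.66 217.64  40.3 ] [ 2.4 -1.   6.3]
21.99 39.8 [561.66 217.66  39.96] [ 3.8 -0.9  6.9]
22.24 39.4 [561.66 217.65  39.57] [2.7 0.  7.3]
22.49 39.0 [561.7  217.65  39.23] [ 1.7 -1.   8. ]
22.74 38.6 [561.68 217.63  38.87] [1.9 0.1 8.1]
22.99 38.2 [561.71 217.62  38.58] [ 2.3 -0.4 10.9]
23.24 37.8 [561.77 217.66  38.58] [ 0.1 -1.4 18.1]
23.49 37.4 [561.78 217.65  38.56] [-3.4 -2.6 25.8]
stop
t 23.64 [561.8 217.7  38.6] [-3.  -2.4 25.4] gap 13.4 [-0.5   0.74  0.04  1.79 -0.05  0.61  1.07]
t 23.79 [561.8 217.7  38.6] [-3.6 -2.3 24.8] gap 13.2 [-0.5   0.74  0.04  1.79 -0.05  0.61  1.07]
t 23.94 [561.8 217.7  38.5] [-3.7 -2.8 26. ] gap 13.5 [-0.5   0.74  0.04  1.79 -0.05  0.61  1.07]
t 24.09 [561.8 217.7  38.6] [-4.3 -2.3 25.3] gap 13.3 [-0.5   0.74  0.04  1.79 -0.05  0.61  1.07]
```

```bash
python3 - <<'E'
from h import *
c=snap('wrist','w8'); d=snap('side','s8'); st()
a=c['image']; b=d['image'][140:190,200:260]
cv2.imwrite('pics/w8c.png',np.hstack([cv2.resize(a[130:290,170:340],(400,376),interpolation=cv2.INTER_CUBIC),cv2.resize(b,(400,376),interpolation=cv2.INTER_CUBIC)]))
P=cloud(c); print('tongue',np.median(P[174:178,205:220,2]),'plate',np.median(P[186:192,206:300,2]))
E
```

```text
t 24.19 [561.7 217.6  38.5] [-3.  -2.1 25.3] gap 13.3 [-0.5   0.74  0.04  1.79 -0.05  0.61  1.07]
tongue 21.865537979480848 plate 26.936225707409648
```

View pics/w8c.png

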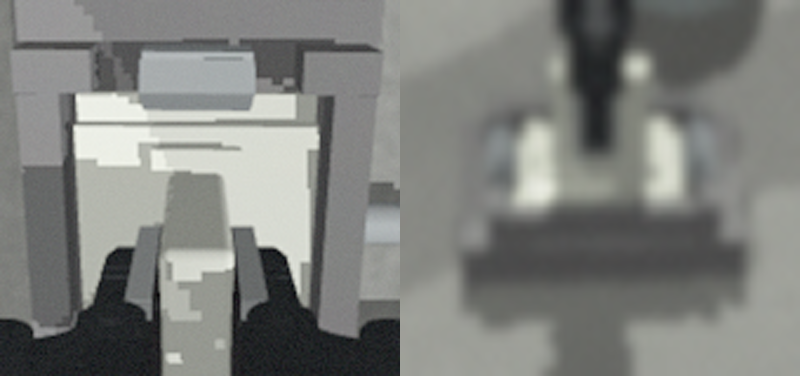

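```bash
python3 - <<'E'
from h import *
st(); finish_job()
E
```

```text
t 24.19 [561.7 217.6  38.5] [-3.  -2.1 25.3] gap 13.3 [-0.5   0.74  0.04  1.79 -0.05  0.61  1.07]
the job is handed in; nothing more can be done
```

I drew the cover about 92 mm out of the dock along the slot, carried it to the holder and pressed it down past both spring catches onto the hard seat. I handed the job in at 24.2 s with the gripper still closed on the cover and pressing with about 25 N.

**Snap:** the resistance rose to 12 N, then dropped to about 2–4 N. At the next steps down the cover was held under the catches, and they resisted the arm with up to 20 N upward until I lowered it again.

**Fully home:** the seal gave 5–10 N on the way down, then there was a hard stop at TCP z = 38.6 mm. The force held steady at 25–26 N. The wrist camera's depth puts the plate top at about 28 mm and so its underside at about 20 mm, which is the seat height.

**Checks that were weaker or odd:**
- The −x catch is clearly over its tongue in the wrist picture. The +x catch was only seen coarsely in the side view, where it looked the same as the other; that both snapped rests on the forces and the final height.
- One guarded move stopped at z = 49 mm, just as the catches were first touched. I then carried on in 0.5 mm steps.
- I did not take a last picture of the other labware; no unexpected contact showed in the forces.

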